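# Lid the storage jar and bar it in its carrier

### The arm

A 7-joint arm with a two-finger parallel gripper is mounted at the origin on the work surface. World frame = base frame: x ahead of the robot, y to its left, z up, the work surface at z = 0. Lengths are in mm, angles in rad, forces in N, time in s.
With the tool pointing down it reaches from about 400 to 875 mm from the base axis. Payload 6.5 kg.
Tool frame: the origin (TCP) lies between the finger pads; the fingertips stand 19 mm ahead of it and the grasp point (between the pads) is the TCP (tips_ahead is the distance from the TCP to the fingertips, in mm); z points along the fingers, y is the line along which they close (so a half turn about z gives the same grasp; the last joint's range is limited). The gripper opens to 88 mm and grips with 3 to 60 N. Pads are 18 mm wide; open, the fingers measure 123 mm over their backs; the gripper's body (75 mm by 187 mm) begins 45 mm behind the grasp point.
Start: joints at [1.11, 0.536, -0.004, 1.538, 0.003, 1.067, -0.071], TCP at [250.001, -599.991, 257.716] pointing down, gripper open.
Joint ranges: [-2.7, 2.7], [-0.37, 2.16], [-1.27, 1.26], [0.24, 2.4], [-1.31, 4.45], [0.19, 1.91], [-2.76, 2.76]. Speed limits (rad/s): [2.39, 2.39, 3.14, 3.14, 3.14, 3.14, 3.14].

### API

Orientations are given as a 3x3 rotation matrix whose columns are the frame's x, y, z axes.
In Python, from plant import * gives the robot as it stands. The module is installed in compiled form; this text tells all that it offers.
- The arm moves only by the tool arm_command, never from a script. Its arguments are lists of equal length, an entry for each row: "gripper": the closure, from 0 (fully open) to 1 (shut); "delta_pos": the shift along the tool's x, y, z as a fraction of full scale, a list of three; "roll": the turn about the tool's z as a fraction of full scale. A call has 1 to 20 rows; each row shifts and turns the commanded pose from where the row before left it, along the tool's axes as they then stand; what a row does not reach is not made up. Full scale, the value 1, is 200 mm for a shift and 30 degrees for a turn. A row lasts 1/8 s, in which the tool goes at most 62.5 mm and 10.7 degrees, less where a joint would pass 70% of its speed; a pose out of reach is approached as far as the arm can. A call with a number of a shift or a turn outside -1 to 1 is refused whole. A call with a gripper value outside its range is refused whole. The fingers move at their own pace and stop on an object; "grip_force" is the grip in N (left out, the last holds). Time passes only in rows, so rows that do not move let the fingers close. It gives the time, the measured TCP pose, the force, the opening and the grip force at its end, in the units of the state.
- sense(): the state, without advancing time (a new reading comes with each control period).
- capture(name): name is "scene" or "top" or "wrist"; returns a dict with "img" (400x640x3 uint8, blue, green, red), "fx", "fy", "cx", "cy" (pixels), "R" (3x3) and "t" (3): a world point X has camera coordinates R X + t; the wrist camera has in their place "T_tool_cam" (4x4, takes a point from camera to tool coordinates, whose origin is the TCP and whose axes are the flange's). Camera axes: x right, y down, z forward; pixel columns grow to the right and rows downward; lengths in mm; the calibration is good to about 2 mm. A picture is of the moment at which its call begins: read the wrist's pose just before it. There is no depth.
- finish_job(): hands the job in; it is judged then, once.
The state is a dict: "t": time; "qpos": joint angles; "qvel": joint speeds; "effort": joint torques, N m; "ee_pos": TCP position; "tcp_rot": TCP orientation; "ft_force": force on the tool from outside, world axes, zero at the start; "moment": the same for the moment, N m; "width": opening from 0.0 (shut) to 1.0 (fully open); "grasp_force": force on a finger pad.
Only numpy, scipy, OpenCV 4.12 (cv2) and the standard library are available. Lean on these libraries where they do the work, as an engineer would, in place of code of your own. Each camera call takes 0.05 s, during which the arm holds its last target. There are 200 camera calls.

### The job

Close the open jar that stands in the wooden carrier: pull the lid dispenser's lever once all the way to its stop and let it spring back, so that one wooden lid slides out, then set that lid flat and centred on the jar's mouth. Then lock it in with the metal bar: slide the bar through both eyes of the carrier, over the lid, until it stands out a finger's breadth (about 15 mm) beyond the far upright, and let go. Leave the other lids in the dispenser, the jar where it stands, and the other glass and crockery alone.

Things in the scene. Friction and masses are not known exactly. Their poses are not given: they have to be found in the camera images.
- dispenser: grey and bare-metal lid dispenser, fixed, 220 x 150 mm, 175 mm high without its lever. Origin: table level, under the middle of the lid stack. +x is up-slope (roughly away from the robot), +y the lever's side. A 36 mm wide deck slopes 30 deg, rising to +x, 115 mm high at x=0. Three lids lie on it in an open-topped magazine, 77 mm square, walls 38 mm above the deck
- lid_out (a point): point on the sloping deck where the centre of the pushed-out lid's underside comes to lie (within 6 mm, along the slope). The lid lies parallel to the deck, against or near a 14 mm lip at the deck's low end. The deck is narrower than the lid: fingers can pass down on its +y and -y sides, 60 mm free below. The magazine's front wall stands 31 to 41 mm up-slope of the lid's centre
- lever (a joint): the dispenser's hand lever, rad. 0 at rest (leaning 0.5 rad from vertical towards dispenser +x); pulling it towards dispenser -x (towards the robot) increases it, to a hard stop at 1.0 (leaning 0.5 rad to -x). Sprung: about 2.5 N at the knob to start, 7 N at the stop, and it flies back to 0 when let go. The pusher moves 78 mm over the stroke; only a full stroke brings the lid right out.
- lever_knob (a point): centre of the black ball knob, 30 mm diameter, at the lever's end, 120 mm from the hinge axis; 205 mm above the table at rest and at the stop, 220 mm midway
- lever_hinge (a point): point on the lever's hinge axis, at x=-0.030, y=0.075, z=0.100 of the dispenser; the axis is the dispenser's y. The lever is a 12 mm round steel rod
- lid_bottom: lowest lid of the stack, the one the lever pushes out: plain wooden disc, 64 mm diameter, 12 mm thick, about 35 g. Origin: centre of its underside; z is its axis, pointing out of its top (leaning 30 deg towards dispenser -x while on the deck)
- lid_middle: second lid, alike; stays in the dispenser (drops 12 mm down the magazine when the lever returns)
- lid_top: third lid, alike; stays in the dispenser
- carrier: fixed wooden carrier, base 120 x 168 x 12 mm. Origin: centre of its underside at table level. Two uprights (46 mm wide in x, 12 mm thick, 184 mm high) stand at y=+0.068 and y=-0.068 (outer faces at 0.074, inner at 0.062), each with a 24 mm square eye at 160 mm height; the eyes lie on one line along the carrier's y
- eye_left (a point): centre of the eye in the +y upright, 160 mm above the table
- eye_right (a point): centre of the eye in the -y upright, 160 mm above the table
- jar: open green glass jar standing loose in the carrier between the uprights, 84 mm diameter, 120 mm high, 450 g; origin: centre of its underside, 12 mm above the table. Neck 56 to 58 mm wide for the top 22 mm, below that a sloping shoulder
- jar_rim (a point): centre of the jar's mouth, at rim height, 132 mm above the table; rim 58 mm outside diameter. Lidded, the top is 144 mm high, 4 mm under the lower edge of the eyes
- bar: round aluminium locking bar, 12 mm diameter, about 60 g, 220 mm from its head's inner face (origin, on the axis) to its tip (+x); head 26 mm across, 10 mm thick, too wide for the eyes; last 12 mm tapered to 6 mm. It lies level in the notches of a dark wooden rest, axis 50 mm above the table; the rest's two blocks (50 mm wide, top 56 mm high) span about 55 to 80 and 145 to 170 mm from the head
- bar_tip (a point): the bar's tapered end, on its axis
- bar_grip (a point): point on the axis 28 mm from the head's inner face: free of the rest, and still outside the carrier when the bar is home (centre of mass about 100 mm from the head)
- milk_bottle: bystander: clear bottle, 72 mm diameter, 200 mm high; origin under its centre
- brown_bottle: bystander: brown corked bottle, 66 mm diameter, 220 mm high; origin under its centre
- aqua_jar: bystander: closed green jar, 84 mm diameter, 130 mm high; origin under its centre
- small_jar: bystander: closed clear jar with copper lid, 64 mm diameter, 75 mm high; origin under its centre
- bowl: bystander: white bowl, 140 mm diameter, 65 mm high; origin under its centre
- mug: bystander: blue mug, 80 mm diameter, 90 mm high; origin under its centre
- lid_carton: bystander: open cardboard box 130 x 170 x 70 mm; origin under its centre
Things that resemble listed ones, but are neither listed nor needed, are in the scene too. Of the things that look like the bar, the largest one is meant.

How it is judged (in metres and radians):
On the way, in this order (a step that is already met when the one before it is completed fails the run):
1. the lever is pulled to its stop (value of joint lever above 0.95 rad), for 0.1 s.
2. the lever has sprung back and the bottom lid lies out on the lower deck, the other two still in the magazine (value of joint lever below 0.08 rad and x of lid_bottom in the frame of dispenser below -0.053 m and x of lid_middle in the frame of dispenser between -0.035 and 0.02 m and x of lid_top in the frame of dispenser between -0.035 and 0.02 m), for 0.1 s.
3. the lid lies flat and centred on the jar, let go (horizontal distance between lid_bottom and jar_rim below 0.008 m and z of lid_bottom in the frame of jar_rim between -0.004 and 0.004 m and angle between lid_bottom's own z axis and vertical below 0.1 rad and contact force between lid_bottom and the fingers below 0.2 N), for 0.3 s.
4. the bar passes through both eyes over the lid (x of bar_tip in the frame of carrier between -0.025 and 0.025 m and z of bar_tip in the frame of carrier between 0.135 and 0.175 m and x of bar in the frame of carrier between -0.025 and 0.025 m and z of bar in the frame of carrier between 0.135 and 0.175 m and ((y of bar_tip in the frame of carrier above 0.08 m and y of bar in the frame of carrier below -0.072 m) or (y of bar_tip in the frame of carrier below -0.08 m and y of bar in the frame of carrier above 0.072 m)) and horizontal distance between lid_bottom and jar_rim below 0.008 m and z of lid_bottom in the frame of jar_rim between -0.004 and 0.004 m and angle between lid_bottom's own z axis and vertical below 0.1 rad), for 0.2 s.
At the end, for the whole second after the job is handed in: Lid flat on the jar (within 8 mm of centre, 4 mm of rim height, tilt under 0.1 rad); bar through both eyes, tip at least 6 mm past the far upright, let go, at rest; lever back (under 0.08 rad); other lids in the magazine; jar upright within 20 mm of its start (all of step 4 and x of lid_middle in the frame of dispenser between -0.035 and 0.02 m and x of lid_top in the frame of dispenser between -0.035 and 0.02 m and distance of jar from where it was at the start of the episode below 0.02 m and angle between jar's own z axis and vertical below 0.1 rad and linear speed of each of bar, lid_bottom below 0.02 m/s and contact force between bar and the fingers below 0.2 N and value of joint lever below 0.08 rad); the robot touches nothing.
It fails at once if another lid is pushed or taken out of the magazine (a second stroke, or lids taken by hand) (not (x of lid_middle in the frame of dispenser between -0.035 and 0.02 m and x of lid_top in the frame of dispenser between -0.035 and 0.02 m)).
It fails at once if the jar is tipped (angle between jar's own z axis and vertical above 0.3 rad).
It fails at once if a bystander is moved by more than 30 mm (distance of any of milk_bottle, brown_bottle, aqua_jar, small_jar, bowl, mug, lid_carton from where it was at the start of the episode above 0.03 m).
It also fails if it takes over 72 s, if anything falls off the work surface, if the arm or the gripper's body presses on something with over 40 N, if the wrist force passes 120 N, or if a joint passes its speed limit or range.

## Working session

There is one attempt and no reset: what is moved stays moved. The work goes in short steps, Python scripts to look and compute and a tool call to move; the robot and the scene stay as the last step left them, time stands still between calls to the robot, and variables do not carry over. Pictures are saved under pics/ and viewed, at most 10 in all, crops included, and the job is handed in when it is done.

Besides the shell and the picture viewer there is one more tool, called after "Call:" as name([rows], argument=value, ...), one row to a line, values as JSON. arm_command: Moves the arm, as the interface text tells. Shift numbers are shares of 200 mm and turn numbers shares of 30 degrees, none past 1 either way. Its arguments: {"type":"object","properties":{"gripper":{"type":"array"},"delta_pos":{"type":"array"},"roll":{"type":"array"},"grip_force":{"type":"number"}},"required":["gripper","delta_pos","roll"]}

```bash
mkdir -p pics; python3 - <<'E'
from plant import *
import cv2,numpy as np
s=sense();print(s['t'],s['ee_pos'],np.round(s['tcp_rot'],3).tolist(),s['width'])
for n in("scene","top"):
    c=capture(n);cv2.imwrite(f"pics/{n}0.png",c['img']);print(n,c['fx'],c['fy'],c['cx'],c['cy'],np.round(c['R'],4).tolist(),c['t'])
c=capture("wrist");print(np.round(c['T_tool_cam'],4).tolist(),c['fx'])
E
```

```text
0.0 [ 249.7613904  -599.46996728  256.82053039] [[0.923, 0.385, -0.001], [0.385, -0.923, 0.002], [-0.0, -0.002, -1.0]] 1.0000373909354934
scene 439.8176111485774 439.8176111485774 320.98317079273386 199.8473279060546 [[0.3218, 0.9467, 0.0164], [0.7546, -0.246, -0.6084], [-0.5719, 0.2082, -0.7935]] [-172.08014607 -308.52588737 1797.70481053]
top 378.55034883265057 378.55034883265057 321.41654028737327 199.60448743222835 [[0.0201, -0.9996, 0.0199], [-0.9992, -0.0208, -0.0352], [0.0356, -0.0191, -0.9992]] [ -44.61873108  517.56169675 1139.34082547]
[[0.0001, -0.9585, -0.285, 73.344], [1.0, 0.0003, -0.0007, -0.0565], [0.0007, -0.285, 0.9585, -125.4308], [0.0, 0.0, 0.0, 1.0]] 302.53866519978686
```

View pics/scene0.png

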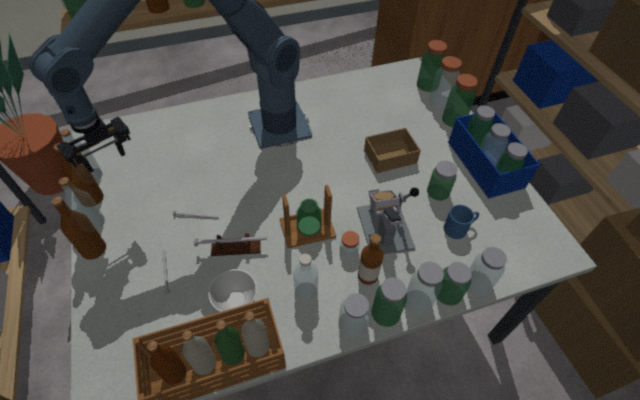

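View pics/top0.png

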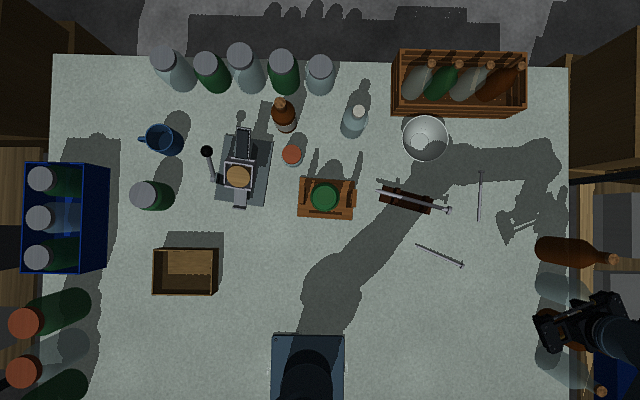

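Scene: robot at top centre. Bar candidates in the top view: the bar in the dark rest (413,200), and thin rods at (480,195) and (440,255). The one in the rest is the largest and is the only one with a rest. Open jar candidates: (324,197) in the carrier; the others, such as (152,195), are closed. Now one close crop.

```bash
python3 - <<'E'
import cv2,numpy as np
a=cv2.imread("pics/top0.png")
A=cv2.resize(a[105:220,190:350],None,fx=5,fy=5,interpolation=2)[:,:]
B=cv2.resize(a[170:225,365:465],None,fx=5,fy=5,interpolation=2)
cv2.imwrite("pics/c1.png",cv2.convertScaleAbs(A,alpha=1.5)) 
cv2.imwrite("pics/c2.png",cv2.convertScaleAbs(B,alpha=1.5))
print(A.shape,B.shape)
E
```

```text
(575, 800, 3) (275, 500, 3)
```

View pics/c1.png

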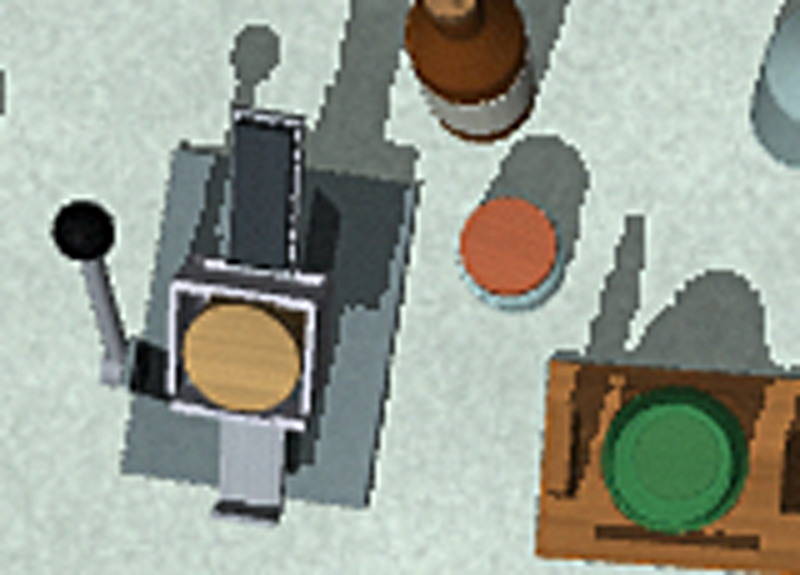

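View pics/c2.png

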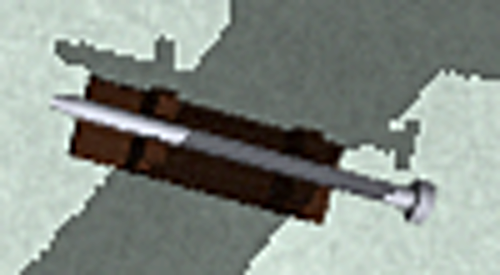

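The crops show the dispenser with its knob at (206.8,151.2) full-frame and the top lid at (238.6,176). The jar mouth is near (324,197). The bar in the rest has its head at (448.5,210.5) and its tip at (376,190.5). I'll compute positions from these.

```bash
cat > h.py <<'E'
import numpy as np,cv2
from plant import *
def ray(c,uv,z,s=None):
    "pixel -> world point at height z; s=state for wrist camera"
    d=np.array([(uv[0]-c['cx'])/c['fx'],(uv[1]-c['cy'])/c['fy'],1])
    if s is None: R=np.array(c['R']).T;o=-R@np.array(c['t'])
    else:
        T=np.array(c['T_tool_cam']);Rt=np.array(s['tcp_rot']);R=Rt@T[:3,:3];o=Rt@T[:3,3]+np.array(s['ee_pos'])
    d=R@d;return o+d*(z-o[2])/d[2]
E
python3 - <<'E'
from h import *
c=capture("top")
for n,x,y,z in [("knob",84,231,205),("base1",180,143,3),("b2",418,180,3),("b3",368,507,3),("b4",123,473,3),("toplid",243,355,145),("lip",248,512,95),("lipL",215,512,90),("lipR",281,519,90),("magBL",168,405,137),("magBR",303,427,137),("magTL",173,280,173),("magTR",320,303,173),("rampTL",234,110,170),("rampTR",303,118,170),("jar",672,458,132),("cbTL",552,355,12),("cbBL",540,555,12)]:
    print(n,np.round(ray(c,(190+x/5-.4,105+y/5-.4),z)))
for n,x,y,z in [("tip",55,103,50),("head",423,202,50),("headin",410,198,50)]:
    print(n,np.round(ray(c,(365+x/5-.4,170+y/5-.4),z)))
for n,x,y,z in [("cTR",357,180,12),("cBR",354,219,12)]: print(n,np.round(ray(c,(x,y),z)))
E
```

```text
knob [628. 261. 205.]
base1 [716. 263.   3.]
b2 [696. 117.   3.]
b3 [495. 143.   3.]
b4 [513. 291.   3.]
toplid [573. 192. 145.]
lip [490. 197.  95.]
lipL [490. 216.  90.]
lipR [486. 179.  90.]
magBL [546. 233. 137.]
magBR [536. 161. 137.]
magTL [609. 224. 173.]
magTR [598. 147. 173.]
rampTL [699. 195. 170.]
rampTR [696. 159. 170.]
jar [523. -39. 132.]
cbTL [590.  32.  12.]
cbBL [468.  37.  12.]
tip [ 548. -192.   50.]
head [ 494. -410.   50.]
headin [ 496. -402.   50.]
cTR [ 580. -141.   12.]
cBR [ 462. -134.   12.]
```

Estimates: dispenser origin is about (591,190) with yaw −7.7°, and the knob and the top lid agree on it. The carrier is at about (525,-51) with yaw −2.6°. The bar runs from head (496,-402) to tip (548,-192). Next I go above the knob.

Call:
arm_command([
  [0.17,-0.1625,-0.02],
  [0.17,-0.1625,-0.02],
  [0.17,-0.1625,-0.02],
  [0.17,-0.1625,-0.02],
  [0.17,-0.1625,-0.02],
  [0.17,-0.1625,-0.02],
  [0.17,-0.1625,-0.02],
  [0.17,-0.1625,-0.02],
  [0.17,-0.1625,-0.02],
  [0.17,-0.1625,-0.02],
  [0.17,-0.1625,-0.02],
  [0.17,-0.1625,0],
  [0.17,-0.1625,0],
  [0.17,-0.1625,0],
  [0.17,-0.1625,0],
  [0.17,-0.1625,0],
  [0.17,-0.1625,0],
  [0.17,-0.1625,0],
  [0.17,-0.1625,0],
  [0.17,-0.1625,0],
], gripper=[0.3,0.3,0.3,0.3,0.3,0.3,0.3,0.3,0.3,0.3,0.3,0.3,0.3,0.3,0.3,0.3,0.3,0.3,0.3,0.3], roll=[0,0,0,0,0,0,0,0,0,0,0,0,0,0,0,0,0,0,0,0])

```text
t: 2.7
ee_pos: [628.1, 262.7, 301.4]
tcp_rot: [[0.923, 0.384, -0.0], [0.384, -0.923, -0.0], [-0.0, 0.0, -1.0]]
ft_force: [-0.2, 0.2, 0.1]
width: 0.702
grasp_force: 0.0
```

Call:
arm_command([
  [0,0,0],
  [0,0,0],
  [0,0,0],
  [0,0,0],
  [0,0,0],
  [0,0,0],
  [0,0,0],
  [0,0,0],
  [0,0,0],
  [0,0,0],
  [0,0,0],
  [0,0,0],
  [0,0,0],
  [0,0,0],
  [0,0,0],
], gripper=[0.3,0.3,0.3,0.3,0.3,0.3,0.3,0.3,0.3,0.3,0.3,0.3,0.3,0.3,0.3], roll=[-0.333,-0.333,-0.333,-0.333,-0.333,-0.333,-0.333,-0.333,-0.333,-0.333,-0.333,-0.333,-0.333,-0.333,-0.333])

```text
t: 4.58
ee_pos: [627.7, 261.3, 301.3]
tcp_rot: [[-0.992, 0.126, -0.0], [0.126, 0.992, -0.0], [0.0, -0.001, -1.0]]
ft_force: [-0.7, 0.7, 0.1]
width: 0.7
grasp_force: 0.0
```

```bash
python3 - <<'E'
from h import *
s=sense();print(s['t'],s['ee_pos'],np.round(s['tcp_rot'],3).tolist(),s['qpos'],s['width'])
c=capture("wrist");cv2.imwrite("pics/w1.png",c['img'])
E
```

```text
4.575 [627.67446187 261.25413665 301.34128245] [[-0.992, 0.126, -0.0], [0.126, 0.992, -0.0], [0.0, -0.001, -1.0]] [ 0.08765759  0.7294181  -0.93786601  1.36258255  0.58518461  1.33772326
  0.58677829] 0.6999708839905533
```

View pics/w1.png

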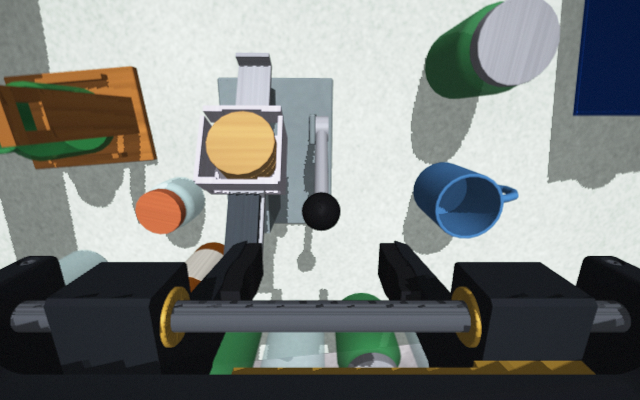

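The wrist view shows the knob at (321,211), the top lid at (240,143), the magazine, and the low-end lip at (253,60).

```bash
python3 - <<'E'
from h import *
s=sense();c=capture("wrist")
for n,u,v,z in[("knob",321,211,205),("lid",240,143,146),("lipmid",253,57,92)]:
    p=ray(c,(u,v),z,s);print(n,np.round(p,1),"tool d",np.round(np.array(s['tcp_rot']).T@(p-s['ee_pos']),1))
E
```

```text
knob [625.3 262.1 205. ] tool d [ 2.5  0.8 96.2]
lid [570.6 194.3 146. ] tool d [ 48.7 -73.  155.2]
lipmid [491.3 209.3  92. ] tool d [129.2 -67.5 209.3]
```

Call:
arm_command([
  [0.0125,0.004,0.12],
  [0,0,0.12],
  [0,0,0.12],
  [0,0,0.12],
  [0,0,0],
  [0,0,0],
  [0,0,0],
  [0,0,0],
  [0,0,0],
  [0,0,0],
], gripper=[0.3,0.3,0.3,0.3,0.3,1,1,1,1,1], roll=[0,0,0,0,0,0,0,0,0,0], grip_force=25)

```text
t: 5.92
ee_pos: [625.6, 262.2, 206.2]
tcp_rot: [[-0.991, 0.132, 0.0], [0.132, 0.991, -0.001], [-0.001, -0.001, -1.0]]
ft_force: [-0.8, -3.4, 5.7]
width: 0.318
grasp_force: 24.8
```

Call:
arm_command([
  [0.054,0,-0.026],
  [0.0565,0,-0.0205],
  [0.058,0,-0.015],
  [0.059,0,-0.009],
  [0.06,0,-0.003],
  [0.06,0,0.003],
  [0.059,0,0.009],
  [0.058,0,0.015],
  [0.0565,0,0.0205],
  [0.054,0,0.026],
  [0.015,0,0.008],
  [0,0,0],
  [0,0,0],
  [0,0,0],
], gripper=[1,1,1,1,1,1,1,1,1,1,1,1,1,1], roll=[0,0,0,0,0,0,0,0,0,0,0,0,0,0])

```text
t: 7.68
ee_pos: [509.8, 277.7, 205.1]
tcp_rot: [[-0.991, 0.132, 0.004], [0.132, 0.991, -0.0], [-0.004, 0.0, -1.0]]
ft_force: [4.0, -4.2, 4.8]
width: 0.317
grasp_force: 24.4
```

```bash
python3 - <<'E'
from h import *
c=capture("top");cv2.imwrite("pics/t2.png",cv2.resize(c['img'][105:220,190:350],None,fx=4,fy=4,interpolation=2))
E
```

Call:
arm_command([
  [0.02,0,0.01],
  [0,0,0],
  [0,0,0],
  [0,0,0],
], gripper=[1,1,1,1], roll=[0,0,0,0])

```text
t: 8.22
ee_pos: [508.7, 277.9, 204.5]
tcp_rot: [[-0.991, 0.134, 0.009], [0.134, 0.991, 0.0], [-0.009, 0.002, -1.0]]
ft_force: [9.3, -5.3, 9.9]
width: 0.313
grasp_force: 24.0
```

At the stop: a further 4 mm command moved the knob only 1 mm while the force rose. I release it.

Call:
arm_command([
  [0,0,0],
  [0,0,0],
  [0,0,0],
  [0,0,0],
  [0,0,-0.2],
  [0,0,-0.2],
  [0,0,-0.1],
  [0.06,-0.05,0],
  [0,-0.2,0],
  [0,-0.2,0],
  [0,0,0],
  [0,0,0],
], gripper=[0,0,0,0,0,0,0,0,0,0,0,0], roll=[0,0,0,0,0,0,0,0,0,0,0,0])

```text
t: 9.72
ee_pos: [480.5, 191.5, 301.9]
tcp_rot: [[-0.991, 0.131, -0.0], [0.131, 0.991, 0.0], [0.0, 0.0, -1.0]]
ft_force: [-0.0, 0.5, 0.2]
width: 1.0
grasp_force: 0.0
```

```bash
python3 - <<'E'
from h import *
s=sense();print(s['t'],s['ee_pos'])
c=capture("wrist");cv2.imwrite("pics/w2.png",c['img'])
E
```

```text
9.725 [480.50639316 191.48261437 301.91559309]
```

View pics/w2.png

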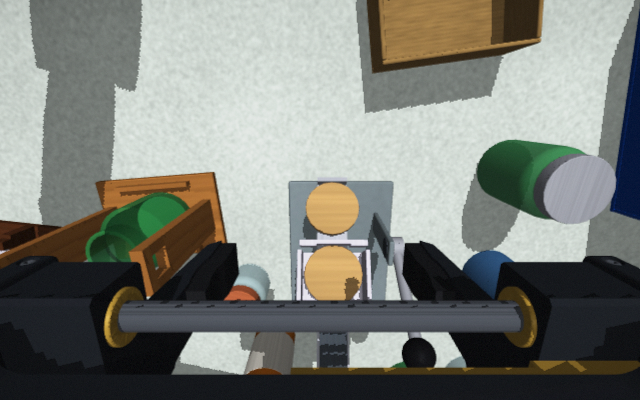

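One lid is out at (332,208), the lever is back at rest, and the stack is still in the magazine at (332,270).

```bash
python3 - <<'E'
from h import *
s=sense();c=capture("wrist")
xd=np.array([.991,-.134]);yd=np.array([.134,.991]);O=np.array([588.3,191.5])
im=c['img'];hsv=cv2.cvtColor(im,cv2.COLOR_BGR2HSV)
m=cv2.inRange(hsv,(10,70,90),(28,255,255))[160:242,295:370]
cn=max(cv2.findContours(m,0,1)[0],key=cv2.contourArea);(u,v),ax,_=cv2.fitEllipse(cn);u+=295;v+=160;print(u,v,ax)
for z in(84,88,92):
    p=ray(c,(u,v),z,s);print(np.round(p,1),"disp",np.round([(p[:2]-O)@xd,(p[:2]-O)@yd],1),"tool d",np.round(np.array(s['tcp_rot']).T@(p-s['ee_pos']),1))
E
```

```text
331.34106826782227 207.89863967895508 (51.51466751098633, 52.15896224975586)
[514.7 201.4  84. ] disp [-74.3  -0.1] tool d [-32.8  13.5 218. ]
[513.4 201.4  88. ] disp [-75.5  -0.2] tool d [-31.6  13.3 214. ]
[512.2 201.4  92. ] disp [-76.8  -0.4] tool d [-30.3  13.2 210. ]
```

Call:
arm_command([
  [-0.16,0.0665,0],
  [0,0,0.2],
  [0,0,0.2],
  [0,0,0.2],
  [0,0,0.1],
  [0,0,0.1],
  [0,0,0.1],
  [0,0,0.07],
  [0,0,0.06],
  [0,0,0],
  [0,0,0],
], gripper=[0.1,0.1,0.1,0.1,0.1,0.1,0.1,0.1,0.1,0.1,0.1], roll=[0,0,0,0,0,0,0,0,0,0,0])

```text
t: 11.2
ee_pos: [514.4, 200.3, 96.6]
tcp_rot: [[-0.991, 0.131, 0.001], [0.131, 0.991, 0.0], [-0.001, 0.001, -1.0]]
ft_force: [0.1, 0.7, 0.2]
width: 0.901
grasp_force: 0.0
```

Call:
arm_command([
  [0.005,0.005,0.005],
  [0,0,0],
  [0,0,0],
  [0,0,0],
  [0,0,0],
  [0,0,0],
  [0,0,0],
], gripper=[0.1,1,1,1,1,1,1], roll=[0,0,0,0,0,0,0], grip_force=12)

```text
t: 12.08
ee_pos: [513.3, 201.2, 95.3]
tcp_rot: [[-0.991, 0.131, 0.0], [0.131, 0.991, 0.0], [-0.0, 0.0, -1.0]]
ft_force: [-1.1, -0.1, 4.1]
width: 0.721
grasp_force: 12.0
```

Call:
arm_command([
  [0.025,0,-0.0433],
  [0.025,0,-0.0433],
  [0.025,0,-0.0433],
  [0.025,0,-0.0433],
  [0.025,0,-0.0433],
  [0.025,0,-0.0433],
  [0,0,-0.12],
  [0,0,-0.12],
  [0.05,-0.175,0],
  [0.05,-0.175,0],
  [0.05,-0.175,0],
  [0,0,0.19],
  [0,0,0.19],
  [0,0,0.19],
  [0,0,0.19],
  [0,0,0],
], gripper=[1,1,1,1,1,1,1,1,1,1,1,1,1,1,1,1], roll=[0,0,0,0,0,0,0,0,0,0,0,0,0,0,0,0])

```text
t: 14.08
ee_pos: [438.4, 104.7, 41.8]
tcp_rot: [[-0.991, 0.13, -0.004], [0.13, 0.991, -0.001], [0.004, -0.002, -1.0]]
ft_force: [0.4, 0.7, 0.3]
width: 0.722
grasp_force: 12.0
```

Width still 0.722, so the lid is held. I press it down slowly to level it.

Call:
arm_command([
  [0,0,0.02],
  [0,0,0.02],
  [0,0,0.02],
  [0,0,0.015],
  [0,0,0.015],
  [0,0,0.01],
  [0,0,0],
  [0,0,0],
], gripper=[1,1,1,1,1,1,1,1], roll=[0,0,0,0,0,0,0,0], grip_force=8)

```text
t: 15.08
ee_pos: [439.8, 104.9, 23.0]
tcp_rot: [[-0.991, 0.131, -0.0], [0.131, 0.991, -0.0], [0.0, -0.0, -1.0]]
ft_force: [-0.0, -0.4, 0.3]
width: 0.723
grasp_force: 8.0
```

```bash
python3 - <<'E'
from h import *
s=sense();print(s['t'],s['ee_pos'])
c=capture("wrist");cv2.imwrite("pics/w3.png",c['img'][100:])
E
```

```text
15.075 [439.77094446 104.87810513  22.98534357]
```

View pics/w3.png

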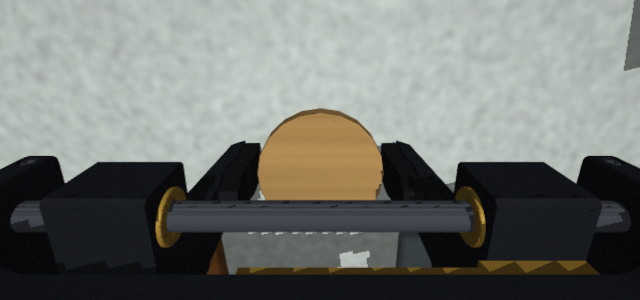

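The lid looks near level: its robot-side edge wall is visible at (325,112). I press 2–3 mm more to confirm by force.

Call:
arm_command([
  [0,0,0.0075],
  [0,0,0.0075],
  [0,0,0],
  [0,0,0],
  [0,0,0],
], gripper=[1,1,1,1,1], roll=[0,0,0,0,0])

```text
t: 15.75
ee_pos: [439.9, 104.9, 20.0]
tcp_rot: [[-0.991, 0.131, -0.0], [0.131, 0.991, 0.0], [0.0, 0.0, -1.0]]
ft_force: [0.5, 0.9, 0.1]
width: 0.726
grasp_force: 8.0
```

```bash
cat > fit.py <<'E'
from h import *
from scipy.optimize import least_squares
s=sense();c=capture("wrist")
im=c['img'];hsv=cv2.cvtColor(im,cv2.COLOR_BGR2HSV)
m=cv2.inRange(hsv,(8,70,40),(28,255,255));m[295:]=0
cn=max(cv2.findContours(m,0,1)[0],key=cv2.contourArea)[:,0].astype(float)
# upper silhouette of the lid (free of the gripper): rows 205..250
top=cn[cn[:,1]<250];
T=np.array(c['T_tool_cam']);Ti=np.linalg.inv(T)
def proj(P):
    q=P@Ti[:3,:3].T+Ti[:3,3];return q[:,:2]/q[:,2:]*[c['fx'],c['fy']]+[c['cx'],c['cy']]
a=np.linspace(0,2*np.pi,720)
def sil(p):
    cx,cy,cz,th=p;n=np.array([np.sin(th),0,-np.cos(th)]);e=np.array([np.cos(th),0,np.sin(th)])
    ring=[cx,cy,cz]+32*np.outer(np.cos(a),e)+32*np.outer(np.sin(a),[0,1,0])
    return cv2.convexHull(np.float32(np.vstack([proj(ring+6*n),proj(ring-6*n)])))
def res(p):
    h=sil(p);return [cv2.pointPolygonTest(h,(float(u),float(v)),True) for u,v in top[::2]]
for th0 in(-.3,0,.3):
    r=least_squares(lambda q:res([q[0],q[1],q[2],q[3]])+[(q[2]-14.7)/1.],[5,0,14.7,th0],diff_step=1e-3)
    print(np.round(r.x,2),"rms",np.sqrt(np.mean(r.fun**2)),len(top))
print(s['t'],s['ee_pos'],s['ft_force'])
E
python3 fit.py
```

```text
[-4.91 -0.11 15.2   0.05] rms 0.335954299644034 131
[-4.91 -0.11 15.2   0.05] rms 0.33595539444794115 131
[-4.91 -0.11 15.21  0.05] rms 0.33595576377163744 131
15.75 [439.93795255 104.94647901  20.03108719] [0.45518476 0.90266695 0.12976949]
```

The lid is level to 0.05 rad in the grip, with its centre 5 mm towards tool −x and about 14–15 mm ahead of the TCP. I lift, turn to the carrier's yaw, and look at the jar from the side.

Call:
arm_command([
  [0,0,0],
  [0,0,-0.1],
  [0,0,-0.2],
  [0,0,-0.25],
  [0,0,-0.25],
  [0,0,-0.25],
  [0,0,-0.2],
  [0,0,0],
  [0,0,0],
  [0,0,0],
  [0,0,0],
  [-0.2,0.081,0],
  [-0.2,0.081,0],
  [-0.2,0.081,0],
  [-0.2,0.081,0],
  [-0.2,0.081,0],
  [-0.2,0.081,0],
  [0,0,0],
], gripper=[1,1,1,1,1,1,1,1,1,1,1,1,1,1,1,1,1,1], roll=[0,0,0.316,0.316,0.316,0.316,0.316,0.316,0.316,0.316,0.316,0,0,0,0,0,0,0], grip_force=14)

```text
t: 18.05
ee_pos: [525.0, -143.3, 269.2]
tcp_rot: [[0.055, 0.998, -0.001], [0.998, -0.055, -0.001], [-0.001, -0.001, -1.0]]
ft_force: [-0.6, -0.3, -1.0]
width: 0.725
grasp_force: 14.0
```

```bash
python3 fit.py | tail -2;  python3 - <<'E'
from h import *
s=sense();print(np.round(s['tcp_rot'],3).tolist(),s['width'])
c=capture("wrist");cv2.imwrite("pics/w4.png",c['img'])
E
```

```text
[29.76 -0.   18.57  0.31] rms 85.76523379276999 578
18.05 [ 525.00858951 -143.27232726  269.24386508] [-0.63277109 -0.3063755  -1.04190711]
[[0.052, 0.999, -0.001], [0.999, -0.052, 0.001], [0.001, -0.001, -1.0]] 0.7203622192142463
```

View pics/w4.png

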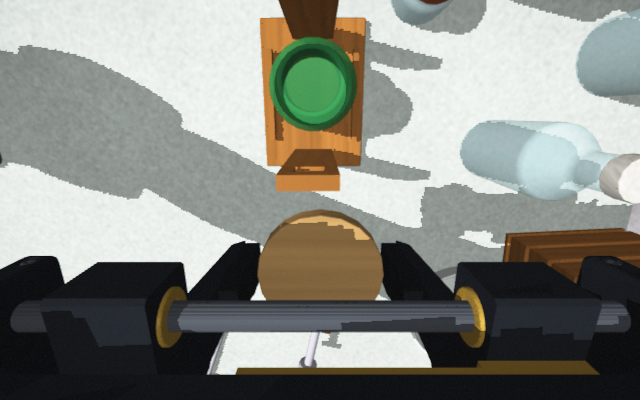

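Jar mouth ring is centred near (315,84), the −y upright's top face near (308,184), and the held lid at (320,265). I fit the mouth numerically.

```bash
python3 - <<'E'
from h import *
s=sense();c=capture("wrist");R=np.array(s['tcp_rot'])
im=c['img'];g=im.astype(int)
for n,lo in (("all green",25),("bright",None)):
    if lo: m=((g[...,1]-g[...,2]>25)&(g[...,1]-g[...,0]>15)).astype('uint8')
    else: m=((g[...,1]>115)&(g[...,1]-g[...,2]>40)).astype('uint8')
    m[140:]=0;m[:,:240]=0;m[:,390:]=0
    cn=max(cv2.findContours(m,0,1)[0],key=cv2.contourArea);e=cv2.fitEllipse(cn);print(n,np.round(e[0],1),np.round(e[1],1))
    for z in(132,105):print(z,np.round(ray(c,e[0],z,s),1))
print("row profile",[tuple(im[84,x]) for x in range(266,364,3)])
print("col profile",[tuple(im[y,315]) for y in range(34,136,3)])
# bright orange upright top face
m=((g[...,2]>150)&(g[...,2]-g[...,0]>60)).astype('uint8');m[:165]=0;m[200:]=0;m[:,:260]=0;m[:,360:]=0
x,y,w,h=cv2.boundingRect(m);print("top face bbox",x,y,w,h)
for uv in((x,y+h/2),(x+w,y+h/2),(x+w/2,y),(x+w/2,y+h)):print(np.round(ray(c,uv,184,s),1))
for uv in((261,18),(365,19),(268,165),(361,165)):print("base",np.round(ray(c,uv,12,s),1))
E
```

```text
all green [312.6  85.1] [85.6 92.2]
132 [523.  -42.3 132. ]
105 [522.4 -39.9 105. ]
bright [314.6  91.5] [61.6 65.4]
132 [524.3 -47.3 132. ]
105 [523.9 -45.4 105. ]
row profile [(np.uint8(62), np.uint8(128), np.uint8(196)), (np.uint8(68), np.uint8(136), np.uint8(166)), (np.uint8(76), np.uint8(147), np.uint8(69)), (np.uint8(47), np.uint8(88), np.uint8(36)), (np.uint8(50), np.uint8(91), np.uint8(34)), (np.uint8(44), np.uint8(80), np.uint8(31)), (np.uint8(47), np.uint8(86), np.uint8(34)), (np.uint8(88), np.uint8(158), np.uint8(73)), (np.uint8(88), np.uint8(158), np.uint8(73)), (np.uint8(88), np.uint8(158), np.uint8(75)), (np.uint8(88), np.uint8(159), np.uint8(76)), (np.uint8(88), np.uint8(158), np.uint8(73)), (np.uint8(85), np.uint8(158), np.uint8(74)), (np.uint8(87), np.uint8(157), np.uint8(73)), (np.uint8(87), np.uint8(155), np.uint8(72)), (np.uint8(89), np.uint8(157), np.uint8(73)), (np.uint8(88), np.uint8(156), np.uint8(75)), (np.uint8(86), np.uint8(156), np.uint8(73)), (np.uint8(88), np.uint8(155), np.uint8(73)), (np.uint8(90), np.uint8(158), np.uint8(76)), (np.uint8(92), np.uint8(
[... 1614 characters left out ...]
p.uint8(155), np.uint8(71)), (np.uint8(86), np.uint8(155), np.uint8(71)), (np.uint8(83), np.uint8(153), np.uint8(70)), (np.uint8(84), np.uint8(155), np.uint8(70)), (np.uint8(97), np.uint8(171), np.uint8(66)), (np.uint8(87), np.uint8(157), np.uint8(58)), (np.uint8(77), np.uint8(146), np.uint8(53)), (np.uint8(72), np.uint8(132), np.uint8(47)), (np.uint8(46), np.uint8(83), np.uint8(37)), (np.uint8(50), np.uint8(94), np.uint8(53)), (np.uint8(62), np.uint8(131), np.uint8(196))]
top face bbox 267 165 73 28
[ 488.1 -107.6  184. ]
[ 539.9 -110.1  184. ]
[514.6 -98.9 184. ]
[ 513.3 -119.1  184. ]
base [466.9  41.2  12. ]
base [582.9  34.3  12. ]
base [ 458.4 -123.6   12. ]
base [ 576.6 -129.5   12. ]
```

```bash
python3 - <<'E'
import cv2
a=cv2.imread("pics/w4.png")[0:200,245:385]
cv2.imwrite("pics/c5.png",cv2.convertScaleAbs(cv2.resize(a,None,fx=3,fy=3,interpolation=2),alpha=1.5))
E
```

```text
(no output)
```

View pics/c5.png

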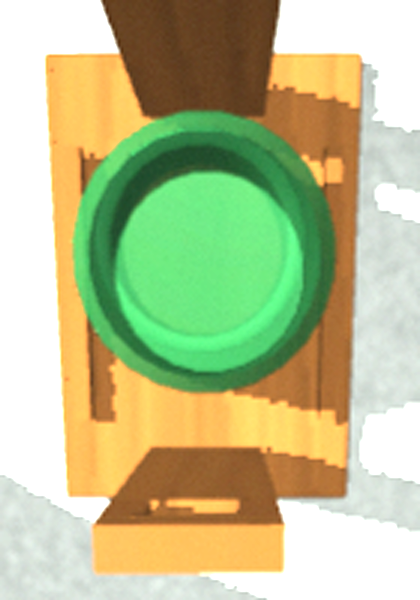

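The bright disc's meaning is ambiguous, so I fit the jar's outer silhouette with a simple jar hull, and the carrier line too.

```bash
python3 - <<'E'
from h import *
from scipy.optimize import least_squares
s=sense();c=capture("wrist");Rt=np.array(s['tcp_rot']);T=np.array(c['T_tool_cam']);Ti=np.linalg.inv(T)
g=c['img'].astype(int)
m=((g[...,1]-g[...,2]>8)&(g[...,1]-g[...,0]>12)).astype('uint8');m[140:]=0;m[:,:255]=0;m[:,375:]=0
cn=cv2.convexHull(max(cv2.findContours(m,0,1)[0],key=cv2.contourArea))[:,0].astype(float)
def proj(P):
    q=((P-s['ee_pos'])@Rt)@Ti[:3,:3].T+Ti[:3,3];return q[:,:2]/q[:,2:]*[c['fx'],c['fy']]+[c['cx'],c['cy']]
a=np.linspace(0,2*np.pi,360)
def ring(x,y,r,z):return proj(np.c_[x+r*np.cos(a),y+r*np.sin(a),np.full(360,z)])
for h in (85,95,105):
    f=lambda p:[cv2.pointPolygonTest(cv2.convexHull(np.float32(np.vstack([ring(p[0],p[1],42,h),ring(p[0],p[1],40,14),ring(p[0],p[1],29,132)]))),(float(u),float(v)),True) for u,v in cn]
    r=least_squares(f,[522,-42],diff_step=1e-4);print(h,np.round(r.x,1),np.sqrt(np.mean(r.fun**2)))
    for z,rr in((132,29),(132,26),(16,38)):
        q=ring(*r.x,rr,z);print("  pred crop bbox",z,rr,np.round((q.min(0)-[245,0])*3),np.round((q.max(0)-[245,0])*3))
E
```

```text
85 [522.1 -39.9] 0.2825585747134141
  pred crop bbox 132 29 [ 92. 130.] [307. 360.]
  pred crop bbox 132 26 [103. 143.] [296. 349.]
  pred crop bbox 16 38 [111. 173.] [305. 378.]
95 [522.3 -40.8] 1.7281821891087497
  pred crop bbox 132 29 [ 94. 134.] [308. 363.]
  pred crop bbox 132 26 [105. 146.] [297. 352.]
  pred crop bbox 16 38 [112. 175.] [305. 381.]
105 [522.6 -41.7] 3.3268595135263666
  pred crop bbox 132 29 [ 95. 138.] [309. 367.]
  pred crop bbox 132 26 [106. 150.] [298. 356.]
  pred crop bbox 16 38 [113. 178.] [306. 383.]
```

Call:
arm_command([
  [0.178,-0.014,0],
  [0.178,-0.014,0],
  [0.178,-0.014,0],
  [0,0,0.15],
  [0,0,0.15],
  [0,0,0.1],
  [0,0,0],
], gripper=[1,1,1,1,1,1,1], roll=[0,0,0,0,0,0,0])

```text
t: 19.12
ee_pos: [520.7, -31.4, 189.1]
tcp_rot: [[0.047, 0.999, -0.003], [0.999, -0.047, 0.0], [0.0, -0.003, -1.0]]
ft_force: [-0.1, 0.2, -0.9]
width: 0.721
grasp_force: 14.0
```

```bash
sed -i 's/m\[295:\]=0/m[295:]=0;m[:207]=0;m[:,:255]=0;m[:,388:]=0/; s/top=cn\[cn\[:,1\]<250\]/top=cn[(cn[:,1]<250)\&(cn[:,1]>208)]/' fit.py; python3 fit.py; python3 -c "
from h import *
s=sense();print(s['tcp_rot']);c=capture('wrist');cv2.imwrite('pics/w6.png',c['img'])"
```

```text
[ 7.49  0.21 39.08 -1.08] rms 4.998282346520075 234
[ 7.59  0.19 39.06 -1.09] rms 4.99804806956066 234
[ 9.48  0.13 39.89 -1.35] rms 4.959084226682759 234
19.125 [520.69684684 -31.3656841  189.13554387] [-0.11025724  0.19990386 -0.93417557]
[[ 4.78669977e-02  9.98853366e-01 -8.39497343e-04]
 [ 9.98853659e-01 -4.78666874e-02  3.86003334e-04]
 [ 3.45376772e-04 -8.57011814e-04 -9.99999573e-01]]
```

Call:
arm_command([
  [-0.023,0.009,0],
  [0,0,0.08],
  [0,0,0.06],
  [0,0,0.02],
  [0,0,0],
  [0,0,0],
], gripper=[1,1,1,1,1,1], roll=[0,0,0,0,0,0])

```text
t: 19.98
ee_pos: [523.9, -37.1, 158.3]
tcp_rot: [[0.05, 0.999, 0.0], [0.999, -0.05, 0.0], [0.0, 0.0, -1.0]]
ft_force: [0.1, 1.1, -0.5]
width: 0.721
grasp_force: 14.0
```

Call:
arm_command([
  [0.004,-0.007,0.005],
  [0,0,0.0075],
  [0,0,0.0075],
  [0,0,0.005],
  [0,0,0.005],
  [0,0,0],
  [0,0,0],
  [0,0,0],
], gripper=[1,1,1,1,1,1,1,1], roll=[0,0,0,0,0,0,0,0])

```text
t: 20.98
ee_pos: [522.3, -36.4, 152.1]
tcp_rot: [[0.05, 0.999, -0.0], [0.999, -0.05, -0.0], [-0.0, -0.0, -1.0]]
ft_force: [-0.4, -1.0, 0.3]
width: 0.716
grasp_force: 14.0
```

Nearly in contact. I ease down a little more, watching the vertical force.

Call:
arm_command([
  [0,0,0.005],
  [0,0,0.003],
  [0,0,0],
  [0,0,0],
  [0,0,0],
], gripper=[1,1,1,1,1], roll=[0,0,0,0,0])

```text
t: 21.6
ee_pos: [522.4, -36.4, 151.8]
tcp_rot: [[0.05, 0.999, 0.0], [0.999, -0.05, -0.001], [-0.001, 0.0, -1.0]]
ft_force: [-4.1, -0.2, 16.0]
width: 0.72
grasp_force: 14.0
```

Firm contact. I relax slightly, open, and lift.

Call:
arm_command([
  [0,0,-0.005],
  [0,0,0],
  [0,0,0],
  [0,0,0],
  [0,0,0],
  [0,0,-0.1],
  [0,0,-0.2],
  [0,0,-0.25],
  [-0.25,0,0],
  [-0.25,0,0],
  [0,0,0],
  [0,0,0],
], gripper=[1,1,0.1,0.1,0.1,0.1,0.1,0.1,0.1,0.1,0.1,0.1], roll=[0,0,0,0,0,0,0,0,0,0,0,0])

```text
t: 23.1
ee_pos: [517.3, -135.5, 261.3]
tcp_rot: [[0.049, 0.999, -0.0], [0.999, -0.049, 0.001], [0.001, -0.0, -1.0]]
ft_force: [0.2, 0.2, -0.2]
width: 0.899
grasp_force: 0.0
```

```bash
python3 - <<'E'
from h import *
s=sense();print(s['t'],s['ee_pos'],s['ft_force'])
c=capture("wrist");a=c['img'];cv2.imwrite("pics/w7.png",cv2.resize(a[0:400],None,fx=1.25,fy=1.25))
E
```

```text
23.1 [ 517.29071317 -135.48945913  261.33719731] [ 0.19734174  0.17108005 -0.15671088]
```

View pics/w7.png

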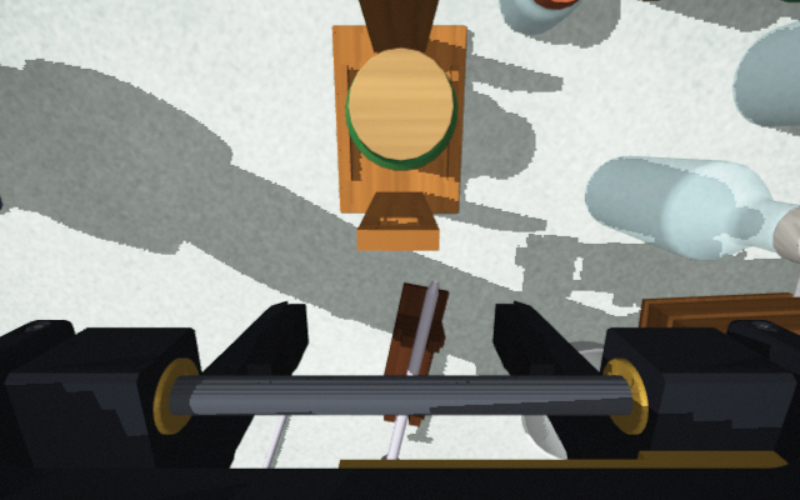

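The picture shows the lid flat on the jar at (321,83) unscaled, with the bar tip at (346,226) and its head at (312,366). I check the centring numerically and locate the bar.

```bash
python3 - <<'E'
from h import *
from scipy.optimize import least_squares
s=sense();c=capture("wrist");Rt=np.array(s['tcp_rot']);T=np.array(c['T_tool_cam']);Ti=np.linalg.inv(T)
g=c['img'].astype(int)
hsv=cv2.cvtColor(c['img'],cv2.COLOR_BGR2HSV)
print([tuple(int(k) for k in hsv[y,x]) for x,y in((320,80),(320,120),(350,150),(300,80),(345,90),(285,150))])
m=((g[...,0]>80)&(g[...,2]>165)&(g[...,2]-g[...,0]>50)).astype('uint8');m[130:]=0;m[:38]=0;m[:,:275]=0;m[:,366:]=0
m=cv2.morphologyEx(m,cv2.MORPH_OPEN,np.ones((7,7)))
cn=max(cv2.findContours(m,0,1)[0],key=cv2.contourArea);e=cv2.fitEllipse(cn);print(np.round(e[0],1),np.round(e[1],1),len(cn))
print("lid",np.round(ray(c,e[0],144,s),1))
for n,u,v in(("tip",433/1.25,283/1.25),("headtop",389/1.25,458/1.25),("mid",413/1.25,370/1.25)):print(n,np.round(ray(c,(u,v),50,s),1))
gm=((g[...,1]-g[...,2]>8)&(g[...,1]-g[...,0]>12)).astype('uint8');gm[140:]=0;gm[:,:265]=0;gm[:,370:]=0
pts=np.argwhere(gm)[:,::-1];print("green bbox",pts.min(0),pts.max(0))
def proj(P):
    q=((P-s['ee_pos'])@Rt)@Ti[:3,:3].T+Ti[:3,3];return q[:,:2]/q[:,2:]*[c['fx'],c['fy']]+[c['cx'],c['cy']]
a=np.linspace(0,2*np.pi,360)
for j in((522,-40),(522,-41)):
    q=np.vstack([proj(np.c_[j[0]+r*np.cos(a),j[1]+r*np.sin(a),np.full(360,z)]) for r,z in((42,85),(40,14))]);print("pred body",np.round(q.min(0)),np.round(q.max(0)))
for j in((522,-41),):
    q=proj(np.c_[j[0]+32*np.cos(a),j[1]+32*np.sin(a),np.full(360,144.)]);print("pred lid",np.round(q.min(0),1),np.round(q.max(0),1),"obs",cv2.boundingRect(cn))
E
```

```text
[(18, 129, 219), (18, 126, 205), (15, 173, 200), (18, 126, 216), (18, 126, 219), (15, 175, 203)]
[320.3  83.7] [81.9 87.6] 241
lid [521.9 -39.2 144. ]
tip [ 545.7 -189.9   50. ]
headtop [ 492.4 -393.5   50. ]
mid [ 523.1 -283.5   50. ]
green bbox [277  63] [365 136]
pred body [276.  41.] [365. 137.]
pred body [276.  42.] [365. 138.]
pred lid [277.9  38.8] [363.3 130.1] obs (280, 40, 82, 88)
```

The lid is at (521.9,-39.2) against the jar at (522,-40): centred and flat. Next I go to the bar grip at about (500,-376), yaw 76.2°.

Call:
arm_command([
  [0,0,0],
  [0,0,0],
  [-0.238,0.0406,0],
  [-0.238,0.0406,0],
  [-0.238,0.0406,0],
  [-0.238,0.0406,0],
  [-0.238,0.0406,0],
  [0,0,0.2],
  [0,0,0.2],
  [0,0,0.2],
  [0,0,0],
  [0,0,0],
], gripper=[0.1,0.1,0.1,0.1,0.1,0.1,0.1,0.1,0.1,0.1,0.1,0.1], roll=[0.183,0.183,0,0,0,0,0,0,0,0,0,0])

```text
t: 24.7
ee_pos: [501.3, -376.6, 143.0]
tcp_rot: [[0.238, 0.971, 0.002], [0.971, -0.238, -0.001], [-0.0, 0.002, -1.0]]
ft_force: [0.9, -0.5, 0.7]
width: 0.896
grasp_force: 0.0
```

```bash
python3 - <<'E'
from h import *
s=sense();c=capture("wrist");Rt=np.array(s['tcp_rot']);print(s['ee_pos'],np.round(Rt[:,0],3))
im=c['img'];cv2.imwrite("pics/w8.png",im)
gr=cv2.cvtColor(im,cv2.COLOR_BGR2GRAY).astype(int);sat=cv2.cvtColor(im,cv2.COLOR_BGR2HSV)[...,1]
# where the bar's axis (tool x, z=50) ought to project, and grey profiles across it
T=np.array(c['T_tool_cam']);Ti=np.linalg.inv(T)
for L in(20,40,60,80,100,130,160,190):
    P=np.array([L,0,s['ee_pos'][2]-50]);q=Ti[:3,:3]@P+Ti[:3,3];u=q[0]/q[2]*c['fx']+c['cx'];v=q[1]/q[2]*c['fy']+c['cy']
    if 0<=v<400: print(L,round(u),round(v),"px/mm",round(c['fx']/q[2],2),[f"{gr[int(v),x]}/{sat[int(v),x]}" for x in range(int(u)-30,int(u)+31,3)])
E
```

```text
[ 501.27144545 -376.6487754   143.01423718] [ 0.238  0.971 -0.   ]
20 321 190 px/mm 1.35 ['217/8', '59/174', '64/171', '62/176', '63/171', '66/174', '64/168', '220/13', '142/17', '159/18', '131/17', '116/21', '87/27', '65/174', '64/167', '62/168', '58/174', '54/172', '47/168', '194/8', '219/9']
40 321 163 px/mm 1.38 ['33/170', '34/160', '33/179', '34/168', '38/162', '36/159', '30/184', '106/16', '123/21', '130/17', '130/18', '118/18', '89/11', '31/168', '35/167', '35/160', '37/165', '33/188', '35/173', '37/147', '35/157']
60 321 134 px/mm 1.42 ['34/161', '35/162', '35/162', '34/163', '34/162', '39/161', '37/165', '105/18', '123/19', '133/16', '135/20', '120/14', '104/19', '37/161', '33/177', '35/162', '31/172', '33/161', '31/166', '35/158', '140/11']
80 321 105 px/mm 1.46 ['34/175', '34/164', '36/170', '35/173', '37/164', '37/164', '38/159', '106/18', '123/21', '132/17', '135/16', '120/20', '104/23', '35/184', '35/162', '35/162', '34/158', '34/161', '32/159', '28/170', '129/14']
100 321 73 px/mm 1.5 ['36/170', '35/178', '33/175', '32/172', '39/159', '38/174', '36/164', '101/19', '122/16', '130/20', '136/21', '121/22', '107/20', '40/157', '36/159', '33/161', '31/168', '35/158', '29/172', '31/168', '66/50']
130 321 22 px/mm 1.56 ['36/168', '36/164', '36/164', '36/161', '34/170', '35/168', '29/172', '100/17', '120/16', '227/10', '210/16', '186/16', '129/20', '53/80', '58/171', '61/174', '59/176', '64/176', '64/178', '65/171', '60/173']
```

The bar lies along the tool axis to within 1 mm. I descend and grip.

Call:
arm_command([
  [0,0,0.2],
  [0,0,0.15],
  [0,0,0.08],
  [0,0,0.035],
  [0,0,0],
  [0,0,0],
  [0,0,0],
  [0,0,0],
  [0,0,0],
  [0,0,0],
  [0,0,0],
  [0,0,0],
  [0,0,0],
], gripper=[0.1,0.1,0.1,0.1,0.1,1,1,1,1,1,1,1,1], roll=[0,0,0,0,0,0,0,0,0,0,0,0,0], grip_force=50)

```text
t: 26.38
ee_pos: [499.9, -377.0, 48.5]
tcp_rot: [[0.239, 0.971, 0.0], [0.971, -0.239, 0.0], [0.0, 0.0, -1.0]]
ft_force: [0.8, -0.1, -0.6]
width: 0.108
grasp_force: 49.3
```

Call:
arm_command([
  [0,0,-0.03],
  [0,0,-0.06],
  [0,0,-0.1],
  [0,0,-0.12],
  [0,0,-0.12],
  [0,0,-0.12],
  [0,0,0],
  [0,0,0],
  [0,0,0],
  [0,0,0],
  [0.1,0.0125,0],
  [0.1,0.0125,0],
  [0,0,0],
  [0,0,0],
], gripper=[1,1,1,1,1,1,1,1,1,1,1,1,1,1], roll=[0,0,0,0,0,0,-0.093,-0.093,-0.093,-0.093,0,0,0,0], grip_force=50)

```text
t: 28.12
ee_pos: [506.8, -337.4, 158.7]
tcp_rot: [[0.046, 0.999, -0.0], [0.999, -0.046, -0.001], [-0.001, -0.0, -1.0]]
ft_force: [-0.7, -0.4, -0.2]
width: 0.109
grasp_force: 49.4
```

```bash
cat > bar.py <<'E'
from h import *
from scipy.optimize import least_squares
s=sense();Rt=np.array(s['tcp_rot']);o=np.array(s['ee_pos']);print(s['t'],np.round(o,1),np.round(Rt[:,0],4),s['width'],np.round(s['ft_force'],1),np.round(s['moment'],3))
# wrist: bar edges along its length -> width & centre; depth from width
c=capture("wrist");im=c['img'].astype(int);hs=cv2.cvtColor(c['img'],cv2.COLOR_BGR2HSV)
cv2.imwrite("pics/w9.png",c['img'])
for v in range(5,230,25): print(v,''.join('%4d'%im[v,x,1] for x in range(296,348,2)))
# top and scene: predicted tip pixel for droop angles
for n in("top","scene"):
    c=capture(n);R,t=np.array(c['R']),np.array(c['t']);cv2.imwrite(f"pics/{n}9.png",c['img'])
    for dr in(0,2,4,6):
        d=np.deg2rad(dr);P=o+[0,0,1.5]+192*(np.cos(d)*Rt[:,0]-np.sin(d)*np.array([0,0,1]));q=R@P+t;print(n,dr,np.round(q[:2]/q[2]*c['fx']+[c['cx'],c['cy']],1))
E
python3 bar.py
```

```text
28.125 [ 506.8 -337.4  158.7] [ 4.630e-02  9.989e-01 -7.000e-04] 0.10935743155916552 [-0.7 -0.4 -0.2] [-0.116 -0.071 -0.068]
5  234 236 239 238 229 207 225 231 232 235 233 234 231 225 211 198 178 158 138 114  91 217 234 235 237 236
30  236 238 238 236 228 205 226 233 234 236 236 236 232 226 212 199 179 159 136 108 109 238 238 237 237 238
55  144 147 148 148 147 203 227 233 235 238 237 236 234 226 212 198 178 156 133 106  84  54  53  53  53  56
80  152 146 147 147 145 205 227 234 236 238 238 238 234 227 214 197 176 156 132 103  73  29  27  30  33  31
105  145 144 144 147 147 103 112 121 126 126 129 134 140 141 158 197 176 153 129 103  45  23  22  22  22  24
130  149 150 153 152 151 109 112 121 125 126 127 134 139 135 132 127 121 115 112  98  26  30  31  29  34  32
155  149 148 153 152  94  63 111 121 123 126 127 133 136 135 131 128 118 115 110  93  31  32  32  31  31  26
180  240 242  60  32  28  60 108 120 123 124 126 132 135 132 133 123 121 115 107  80  34  31  31  29  32  29
205   54  39  35  27  29  47 106 120 125 125 127 132 136 134 131 128 117 114 104  58  21  22  19  22  22  22
top 0 [364.7 199.5]
top 2 [364.4 199.6]
top 4 [364.2 199.7]
top 6 [364.1 199.8]
scene 0 [274.8 206.1]
scene 2 [274.9 207.4]
scene 4 [274.9 208.7]
scene 6 [274.9 210. ]
```

```bash
cat > droop.py <<'E'
from h import *
from scipy.optimize import least_squares
s=sense();c=capture("wrist");g=c['img'][...,1].astype(float);T=np.array(c['T_tool_cam']);Ti=np.linalg.inv(T)
sat=cv2.cvtColor(c['img'],cv2.COLOR_BGR2HSV)
rows=[];
for v in range(3,215,4):
    r=np.abs(np.diff(cv2.GaussianBlur(g[v:v+1],(3,1),0)[0]))
    l=298+np.argmax(r[298:313]);R=330+np.argmax(r[330:342])
    def sub(i):
        w=r[i-1:i+2];return i+.5+(w[2]-w[0])/(2*(2*w[1]-w[0]-w[2])+1e-9)
    rows.append((v,sub(l),sub(R)))
rows=np.array(rows)
def model(p):
    d,yw,y0,z0=p;L=np.linspace(5,125,400);ax=np.c_[L,y0+yw*L,z0+d*L]
    out=[]
    for sg in(-1,1):
        q=(ax+[0,sg*6.02,0])@Ti[:3,:3].T+Ti[:3,3];u=q[:,0]/q[:,2]*c['fx']+c['cx'];v=q[:,1]/q[:,2]*c['fy']+c['cy'];i=np.argsort(v);out.append(np.interp(rows[:,0],v[i],u[i]))
    return np.array(out)
f=lambda p:np.r_[(np.sort(model(p),0)-rows[:,1:].T).ravel(),(p[3]+1.5)/1.5]
r=least_squares(f,[0,0,0,-1.5],loss='soft_l1',f_scale=.5,x_scale=[.01,.01,1,1])
J=r.jac;cov=np.linalg.inv(J.T@J)*.3
print("droop,yaw(deg)",np.rad2deg(r.x[:2]).round(2),"y0,z0",r.x[2:].round(2),"sd",np.rad2deg(np.sqrt(cov[0,0])),"med|res|",np.median(abs(r.fun)))
# scene tip: brightness profile along predicted bar line
c=capture("scene");R,t=np.array(c['R']),np.array(c['t']);o=np.array(s['ee_pos']);ex=np.array(s['tcp_rot'])[:,0];g=cv2.cvtColor(c['img'],cv2.COLOR_BGR2GRAY)
for L in(60,120,150,170,180):
    P=o+[0,0,1.5]+L*ex;q=R@P+t;u,v=q[:2]/q[2]*c['fx']+[c['cx'],c['cy']];print(L,round(u,1),round(v,1),list(g[int(round(v))-7:int(round(v))+8,int(round(u))]))
E
python3 droop.py
```

```text
droop,yaw(deg) [2.15 0.28] y0,z0 [-0.52 -1.94] sd 0.748407519907546 med|res| 0.2092601460215633
60 231.5 215.5 [np.uint8(148), np.uint8(149), np.uint8(151), np.uint8(150), np.uint8(149), np.uint8(143), np.uint8(113), np.uint8(94), np.uint8(88), np.uint8(96), np.uint8(132), np.uint8(150), np.uint8(150), np.uint8(152), np.uint8(148)]
120 251.3 211.2 [np.uint8(88), np.uint8(91), np.uint8(88), np.uint8(89), np.uint8(90), np.uint8(93), np.uint8(130), np.uint8(132), np.uint8(106), np.uint8(89), np.uint8(87), np.uint8(90), np.uint8(92), np.uint8(89), np.uint8(90)]
150 261.0 209.1 [np.uint8(91), np.uint8(88), np.uint8(87), np.uint8(90), np.uint8(94), np.uint8(100), np.uint8(131), np.uint8(131), np.uint8(105), np.uint8(87), np.uint8(88), np.uint8(93), np.uint8(92), np.uint8(94), np.uint8(92)]
170 267.5 207.7 [np.uint8(91), np.uint8(90), np.uint8(97), np.uint8(90), np.uint8(95), np.uint8(106), np.uint8(134), np.uint8(127), np.uint8(101), np.uint8(85), np.uint8(87), np.uint8(88), np.uint8(87), np.uint8(89), np.uint8(90)]
180 270.7 207.0 [np.uint8(91), np.uint8(91), np.uint8(88), np.uint8(93), np.uint8(92), np.uint8(99), np.uint8(130), np.uint8(127), np.uint8(103), np.uint8(87), np.uint8(87), np.uint8(92), np.uint8(91), np.uint8(91), np.uint8(95)]
```

Droop is small (0–2°). I insert through the first eye and check the force.

Call:
arm_command([
  [0.04,0,-0.005],
  [0.04,0,0],
  [0.04,0,0],
  [0.04,0,0],
  [0.04,0,0],
  [0.04,0,0],
  [0.04,0,0],
  [0,0,0],
  [0,0,0],
], gripper=[1,1,1,1,1,1,1,1,1], roll=[0,0,0,0,0,0,0,0,0], grip_force=50)

```text
t: 29.5
ee_pos: [509.3, -281.7, 159.5]
tcp_rot: [[0.047, 0.999, -0.0], [0.999, -0.047, -0.0], [-0.0, -0.0, -1.0]]
ft_force: [0.2, 0.5, -1.0]
width: 0.106
grasp_force: 49.4
```

Through without contact. I continue to just before the far eye.

Call:
arm_command([
  [0.05,0,0],
  [0.05,0,0],
  [0.05,0,0],
  [0.05,0,0],
  [0.05,0,0],
  [0.05,0,0],
  [0.05,0,0],
  [0.05,0,0],
  [0.05,0,0],
  [0.05,0,0],
  [0,0,0],
  [0,0,0],
], gripper=[1,1,1,1,1,1,1,1,1,1,1,1], roll=[0,0,0,0,0,0,0,0,0,0,0,0])

```text
t: 31.0
ee_pos: [513.9, -181.9, 159.4]
tcp_rot: [[0.047, 0.999, -0.0], [0.999, -0.047, -0.0], [-0.0, -0.0, -1.0]]
ft_force: [0.1, -0.2, -0.7]
width: 0.105
grasp_force: 49.4
```

Call:
arm_command([
  [0.03,0,0],
  [0.03,0,0],
  [0.03,0,0],
  [0.03,0,0],
  [0.03,0,0],
  [0.025,0,0],
  [0,0,0],
  [0,0,0],
], gripper=[1,1,1,1,1,1,1,1], roll=[0,0,0,0,0,0,0,0])

```text
t: 32.0
ee_pos: [515.6, -146.8, 159.5]
tcp_rot: [[0.047, 0.999, -0.0], [0.999, -0.047, -0.0], [-0.0, -0.0, -1.0]]
ft_force: [1.0, 0.1, -0.8]
width: 0.106
grasp_force: 49.4
```

```bash
python3 - <<'E'
from h import *
s=sense();o=np.array(s['ee_pos']);ex=np.array(s['tcp_rot'])[:,0];print(o,ex)
for n in("top","scene"):
    c=capture(n);cv2.imwrite(f"pics/{n}10.png",c['img']);R,t=np.array(c['R']),np.array(c['t'])
    print(n)
    for L in(150,165,172,180,184,188,192,196,200,206):
        q=R@(o+[0,0,1]+L*ex)+t;u,v=np.round(q[:2]/q[2]*c['fx']+[c['cx'],c['cy']]).astype(int);k=c['img'][v-3:v+4,u].astype(int) if n=="scene" else c['img'][v-3:v+4,u].astype(int);print(L,u,v,[tuple(int(a) for a in x) for x in k[::1]])
E
```

```text
[ 515.60414498 -146.78990834  159.46831459] [ 4.68340332e-02  9.98902659e-01 -2.27578857e-04]
top
150 309 196 [(68, 64, 65), (129, 121, 117), (168, 159, 156), (173, 161, 158), (69, 79, 92), (31, 64, 101), (36, 71, 110)]
165 303 195 [(37, 72, 110), (40, 74, 112), (33, 68, 106), (31, 66, 105), (37, 72, 110), (29, 57, 88), (32, 56, 88)]
172 300 195 [(33, 69, 106), (32, 68, 106), (30, 66, 105), (31, 66, 104), (32, 67, 104), (36, 69, 106), (37, 71, 107)]
180 297 195 [(62, 61, 57), (116, 106, 104), (168, 158, 155), (175, 163, 161), (133, 126, 120), (153, 157, 143), (155, 159, 145)]
184 296 195 [(72, 72, 70), (106, 98, 97), (155, 144, 145), (163, 153, 150), (142, 146, 137), (148, 156, 144), (149, 156, 143)]
188 294 195 [(89, 93, 85), (117, 112, 109), (160, 150, 150), (141, 134, 132), (139, 147, 137), (147, 154, 142), (147, 156, 145)]
192 293 195 [(113, 119, 111), (121, 115, 113), (167, 156, 155), (132, 135, 128), (145, 152, 142), (149, 154, 144), (148, 156, 145)]
196 291 194 [(149, 154, 144), (140, 146, 136), (140, 148, 138), (145, 153, 142), (144, 150, 139), (148, 157, 147), (147, 155, 144
[... 841 characters left out ...]
 101), (104, 110, 116), (116, 122, 124)]
188 333 193 [(147, 152, 149), (148, 152, 150), (144, 146, 146), (132, 131, 132), (113, 110, 113), (104, 104, 106), (135, 138, 138)]
192 334 193 [(148, 153, 150), (147, 152, 150), (144, 147, 146), (134, 132, 135), (113, 110, 112), (121, 124, 124), (141, 144, 142)]
196 336 193 [(150, 153, 152), (148, 151, 150), (147, 152, 150), (145, 148, 146), (140, 142, 142), (147, 151, 149), (149, 153, 151)]
200 337 193 [(149, 154, 152), (148, 152, 151), (147, 151, 149), (149, 154, 151), (149, 154, 151), (151, 156, 154), (149, 153, 152)]
206 339 192 [(147, 152, 150), (149, 154, 151), (149, 154, 151), (149, 153, 151), (152, 155, 153), (148, 153, 151), (149, 155, 151)]
```

The tip stands about 16 mm beyond the far upright, and the scene and top views agree. I lower onto the eyes, release, and retreat.

Call:
arm_command([
  [0,0,0.008],
  [0,0,0.008],
  [0,0,0.008],
  [0,0,0.004],
  [0,0,0],
  [0,0,0],
], gripper=[1,1,1,1,1,1], roll=[0,0,0,0,0,0], grip_force=20)

```text
t: 32.85
ee_pos: [515.6, -146.5, 153.9]
tcp_rot: [[0.047, 0.999, 0.0], [0.999, -0.047, -0.0], [-0.0, 0.0, -1.0]]
ft_force: [-0.1, 0.6, 0.1]
width: 0.116
grasp_force: 19.8
```

Call:
arm_command([
  [0,0,0],
  [0,0,0],
  [0,0,0],
  [0,0,0],
  [0,0,0],
  [0,0,-0.05],
  [0,0,-0.15],
  [0,0,-0.2],
  [0,0,-0.2],
  [-0.2,0,0],
  [0,0,0],
  [0,0,0],
], gripper=[0.6,0.6,0.4,0.2,0.2,0.2,0.2,0.2,0.2,0.2,0.2,0.2], roll=[0,0,0,0,0,0,0,0,0,0,0,0])

```text
t: 34.35
ee_pos: [513.7, -185.9, 274.1]
tcp_rot: [[0.046, 0.999, 0.0], [0.999, -0.046, 0.001], [0.001, 0.0, -1.0]]
ft_force: [0.2, 0.6, -0.2]
width: 0.799
grasp_force: 0.0
```

```bash
python3 - <<'E'
from h import *
s=sense();print(s['t'],s['ee_pos'],s['ft_force'])
c=capture("top");g=c['img'].astype(int)
print("along bar row 194-197, cols 284..352 (G):")
for v in(193,194,195,196,197):print(v,list(map(int,g[v,284:352:2,1])))
R,t=np.array(c['R']),np.array(c['t'])
for n,P in(("tip",(524.8,45,154)),("head",(514.5,-174.8,154)),("lid",(522,-40,144)),("farface",(523.9,29.7,154))):
    q=R@np.array(P)+t;print(n,np.round(q[:2]/q[2]*c['fx']+[c['cx'],c['cy']],1))
# differences between before release and now around the lid/jar
a=cv2.imread("pics/top10.png").astype(int);d=np.abs(a-g).max(2)[150:225,295:365];print("changed px",[(int(x)+295,int(y)+150) for y,x in np.argwhere(d>60)][:30])
E
```

```text
34.35 [ 513.69123878 -185.88109249  274.07809158] [ 0.19695384  0.6398027  -0.15077301]
along bar row 194-197, cols 284..352 (G):
193 [155, 157, 151, 153, 134, 96, 96, 105, 69, 73, 66, 73, 58, 68, 40, 45, 42, 43, 43, 53, 51, 50, 53, 54, 50, 50, 52, 43, 91, 84, 84, 87, 27, 19]
194 [150, 159, 156, 159, 152, 158, 147, 155, 69, 74, 59, 137, 117, 112, 103, 98, 91, 81, 69, 61, 53, 45, 40, 41, 44, 34, 50, 42, 89, 82, 84, 89, 25, 17]
195 [160, 159, 159, 163, 122, 142, 158, 170, 68, 72, 54, 175, 164, 159, 155, 148, 142, 137, 130, 119, 110, 106, 97, 88, 83, 69, 61, 53, 53, 49, 57, 47, 15, 10]
196 [155, 147, 155, 161, 154, 154, 116, 146, 66, 73, 62, 175, 165, 170, 169, 166, 170, 168, 166, 165, 158, 155, 146, 142, 134, 127, 121, 114, 104, 98, 90, 82, 72, 64]
197 [158, 152, 155, 157, 161, 159, 150, 71, 70, 76, 23, 60, 87, 112, 118, 163, 150, 153, 152, 162, 166, 167, 167, 169, 169, 166, 165, 159, 155, 148, 141, 137, 129, 125]
tip [292.7 194.6]
head [375.4 200.2]
lid [324.7 196.5]
farface [298.5 195.1]
changed px [(364, 152), (363, 153), (364, 153), (363, 154), (364, 154), (363, 155), (364, 155), (363, 156), (364, 156), (363, 157), (364, 157), (309, 158), (310, 158), (311, 158), (312, 158), (363, 158), (364, 158), (307, 159), (308, 159), (309, 159), (310, 159), (311, 159), (318, 159), (319, 159), (320, 159), (321, 159), (322, 159), (323, 159), (324, 159), (325, 159)]
```

The bar lies in both eyes with its tip at pixel 292, as predicted, and the arm is clear. Handing in.

```bash
python3 -c "
from plant import *
print(finish_job())"
```

```text
the job is handed in; nothing more can be done
None
```

I handed the job in at 34 s without seeing a verdict: one lid sits flat and within about 1 mm of the jar's centre by the camera fit, the bar runs through both eyes with its tip about 16 mm past the far upright, and the lever is back.

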